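Set the tension of a cam quick-release jar clamp

TASK

The medicine jar sits loose in its quick-release clamp on the weighing desk. Swing the white cam lever fully open, then turn the four-armed nut in its tightening direction until the yellow arm stands straight up, in line with the green mark, and then swing the lever fully closed so that the jar is held firmly. Leave the jar standing in the clamp and do not disturb the other things on the desk.

Things in the scene. Friction and masses are not known exactly. Their poses are not given: they have to be found in the camera images.
- clamp: Jar clamp fixed to the desk. Origin: underside of base on the jar's axis; z up; x along the level skewer from the lever end (-x) to the nut end (+x). Base plate x -110 to 70, y +-50, 12 mm thick; aluminium housing x -60 to 45, y +-35, top z = 82 mm, carries the jar. Blue fixed V jaw x -60 to -18, y +-42, z 82 to 122. Steel fork at the lever pivot, y +-13, z 47 to 93.
- jaw: Blue moving jaw plate, x 49 to 61 mm, y +-25, z 44 to 118 in the clamp's frame as built (shifts along x by up to 7 mm); a green mark on its top at y = 0 shows where straight up is for the nut. Its own origin lies 70 mm above the clamp's origin, shifted with it.
- nut_tip (a point): Centre of the ball at the end of the yellow arm (the other three arms are black), 52 mm from the hub; it moves with the nut. Right setting: straight above the hub.
- lever_pivot (a point): On the vertical pivot axis of the white lever: 88 mm towards -x from the clamp origin, y = 0, z = 70 mm.
- lever_grip (a point): A point on the white lever's centre line, 85 mm from its pivot, half-way up the bar (z = 70 mm). It moves with the lever. The lever is a bar 14 mm thick, 20 mm high (z 60 to 80 mm), ending 126 mm from the pivot in a 22 mm round; both its sides are free to push, and beyond 50 mm from the clamp's middle the desk below is free.
- lever (a joint): White cam lever, swings level about its vertical pivot. 0 = closed: it points along the clamp's +y. It opens counter-clockwise seen from above, towards the clamp's -x, to a stop at 1.4 rad (fully open). Stays where left; about 3 N at lever_grip moves it. Opening lets skewer, nut and jaw move 3.3 mm towards +x; closing pulls them back.
- nut_hub (a point): Centre of the four-armed nut's hub, on the skewer axis: 100 mm towards +x from the clamp origin (103 mm with the lever open), y = 0, z = 70 mm. The nut's arms lie in the plane across the skewer (clamp y-z), 90 degrees apart, 12 mm thick, with 16 mm balls centred 52 mm from the hub. The space above is free; the jaw plate begins about 39 mm behind the hub's centre.
- nut (a joint): Adjusting nut. Grows as it tightens: clockwise seen from the nut's end, arms on top moving towards the clamp's +y. At 2.40 the yellow arm is straight up, the right setting, to be made with the lever open; at value v it is 2.40 - v rad short of that. Limits 0 to 3.3, starts at 0.05 to 0.8. Jaw moves 2 mm per rad. Stays where left; about 4 N at an arm's end turns it.
- jar: Closed amber glass jar with a white lid, 66 mm in diameter, 60 mm tall, 0.25 kg, standing on the clamp's housing between the jaws (loose at first). Origin: centre of its underside. It need not be touched.
- pad: Black rubber pad 8 x 44 x 30 mm, sprung on the moving jaw; presses on the jar (about 9 N) when the lever is closed with the nut set rightly. Its origin lies 70 mm above the clamp's origin, shifting with the jaw; the pad's centre is 40 mm towards +x and 30 mm up from that.
- scale: Bystander: white and blue weighing scale, 150 x 190 x 44 mm; origin at the centre of its underside.
- dropper: Bystander: small amber bottle, 40 mm in diameter, 90 mm tall; origin at the centre of its underside.
- cup: Bystander: small white cup, 64 mm in diameter, 38 mm tall; origin at the centre of its underside.
- calculator: Bystander: grey desk calculator 190 x 130 x 20 mm; origin at the centre of its underside.
There are look-alikes about, which are no part of the job. What is shaped like the jar but black, blue or pink is not meant.

How it is judged:
By the outcome, as a careful person would: the job done as asked, in the order asked, and still so for the second after the job is handed in, with the robot touching nothing.
It also fails if it takes over 72 s, if anything falls off the work surface, if the arm or the gripper's body presses on something with over 40 N, if the wrist force passes 120 N, or if a joint passes its speed limit or range.

ROBOT

A 7-joint arm with a two-finger parallel gripper is mounted at the origin on the work surface. World frame = base frame: x ahead of the robot, y to its left, z up, the work surface at z = 0. Lengths are in m, angles in rad, forces in N, time in s.
With the tool pointing down it reaches from about 0.425 to 0.95 m from the base axis. Payload 16.7 kg.
Tool frame: the origin (TCP) lies at the centre of the arm's flange, where the gripper is bolted on; the fingertips stand 199 mm ahead of it and the grasp point (between the pads) lies 180 mm ahead of it; z points along the fingers, y is the line along which they close (so a half turn about z gives the same grasp; the last joint's range is limited). The gripper opens to 94 mm and grips with 3 to 60 N. Pads are 16 mm wide; open, the fingers measure 119 mm over their backs; the gripper's body (75 mm by 177 mm) begins 78 mm behind the grasp point.
Start: joints at [-1.47, 0.426, 0.074, 1.606, -0.034, 1.111, -0.067], TCP at [0.167, 0.654, 0.405] pointing down, gripper open.
Joint ranges: [-2.85, 2.85], [-0.5, 2.14], [-1.23, 1.37], [0.21, 2.46], [-1.02, 4.16], [0.16, 2.05], [-2.73, 2.73]. Speed limits (rad/s): [1.89, 1.89, 2.39, 2.39, 3.01, 3.01, 3.01].

INTERFACE

Orientations are given as [roll, pitch, yaw] about the fixed x, y, z axes, in that order (R = Rz(yaw) Ry(pitch) Rx(roll)).
In Python, from rig import get_state, vision, workorder gives the robot as it stands.
- The arm moves only by the shell command python3 -m creep 'ROWS' [OPENING] [FORCE]. ROWS is JSON, a list of rows, each an object of numbers: "dx", "dy", "dz": the shift along the tool's x, y, z normalised to -1 to 1, where 1 is 0.15 m; "wx", "wy", "wz": the turn, a rotation vector about the tool's x, y, z normalised to -1 to 1, where 1 is 45 degrees. In form: [{"dx": .., "dy": .., "dz": .., "wx": .., "wy": .., "wz": ..}, ...]. A call has 1 to 10 rows; each row is the pose to reach, as a shift and turn from the pose commanded when the call began, along the tool's axes at that moment; what a row does not reach only later rows make up. A row lasts 1/10 s, in which the tool goes at most 50 mm and 8.59 degrees, less where a joint would pass 70% of its speed; a pose out of reach is approached as far as the arm can. A call with a number of a shift or a turn outside -1 to 1 is refused whole. A call with a gripper value outside its range is refused whole. OPENING is the closure, from -1 (fully open) to 1 (shut), set as the call begins (- or left out, the last holds). The fingers move at their own pace and stop on an object; FORCE is the grip in N (left out, the last holds). Time passes only in rows, so rows that repeat a pose let the fingers close. It gives the time, the measured TCP pose, the force, the opening and the grip force at its end, in the units of the state.
- get_state(): the state, without advancing time (a new reading comes with each control period).
- vision.read_camera(name): name is "scene" or "top" or "wrist"; returns the picture (420x560x3 uint8, red, green, blue); there is no depth.
- vision.get_calibration(name): a dict with "camera_matrix" (3x3 intrinsics, pixels), "xyz" and "attitude" of the camera in the world. Camera axes: x right, y down, z forward; pixel columns grow to the right and rows downward; lengths in m; the calibration is good to about 2 mm. A picture is of the moment at which its call begins: read the wrist's pose just before it. get_calibration takes no time and is no camera call; for the wrist camera it gives the pose at the moment of the call.
- workorder.hand_in(): hands the job in; it is judged then, once.
The state is a dict: "time_s": time; "q": joint angles; "joint_velocities": joint speeds; "effort": joint torques, N m; "eef_pos": TCP position; "orientation": TCP orientation; "wrist_force": force on the tool from outside, world axes, zero at the start; "ft_torque": the same for the moment, N m; "gripper_width": finger opening in m; "gripper_force": force on a finger pad.
Only numpy, scipy, OpenCV 4.12 (cv2) and the standard library are available. Lean on these libraries where they do the work, as an engineer would, in place of code of your own. Each camera call takes 0.05 s, during which the arm holds its last target. There are 200 camera calls.

## Working session

There is one attempt and no reset: what is moved stays moved. The work goes in short steps, Python scripts to look and compute and a shell command to move; the robot and the scene stay as the last step left them, time stands still between calls to the robot, and variables do not carry over. Pictures are saved under pics/ and viewed, at most 10 in all, crops included, and the job is handed in when it is done.

```bash
mkdir -p pics; ls; python3 - <<'E'
from rig import get_state, vision
import cv2,numpy as np
for n in ["scene","top"]:
    im=vision.read_camera(n); cv2.imwrite(f"pics/{n}0.png",im[:,:,::-1]); c=vision.get_calibration(n); print(n,c)
s=get_state(); print(s)
E
```

```text
pics
scene {'camera_matrix': array([[484.77565419,   0.        , 286.35102217],
       [  0.        , 484.77565419, 210.11900033],
       [  0.        ,   0.        ,   1.        ]]), 'xyz': array([ 1.47850343, -0.02736524,  1.15327484]), 'attitude': array([-2.44714851,  0.01699898,  1.53788928])}
top {'camera_matrix': array([[513.0176493 ,   0.        , 275.84260545],
       [  0.        , 513.0176493 , 199.50970536],
       [  0.        ,   0.        ,   1.        ]]), 'xyz': array([ 0.31279531, -0.02171431,  1.36954911]), 'attitude': array([-2.92916871, -0.00441821, -1.51193161])}
{'time_s': 0.1, 'q': array([-1.47047165,  0.42668237,  0.07386669,  1.60654615, -0.03410548,
        1.11076989, -0.06710669]), 'joint_velocities': array([-0.00130733, -0.00177419,  0.00054633, -0.00049704, -0.00223802,
       -0.00038664,  0.00081451]), 'effort': array([ 8.49560107e-03, -9.37468529e+01,  3.67699184e+00, -4.55041337e+01,
       -4.85832430e-02,  1.68674102e-02,  1.15890193e-04]), 'eef_pos': array([0.16686064, 0.65388288, 0.4040359 ]), 'orientation': array([-3.14044962e+00,  8.23789533e-05,  2.89171470e+00]), 'wrist_force': array([-0.12949944,  0.0140817 ,  0.63229931]), 'ft_torque': array([ 0.00606572,  0.00030922, -0.01745732]), 'gripper_force': 0.0, 'gripper_width': 0.09370439377068421}
```

View pics/scene0.png

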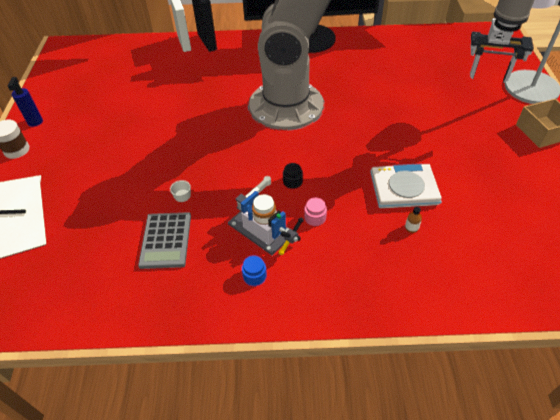

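View pics/top0.png

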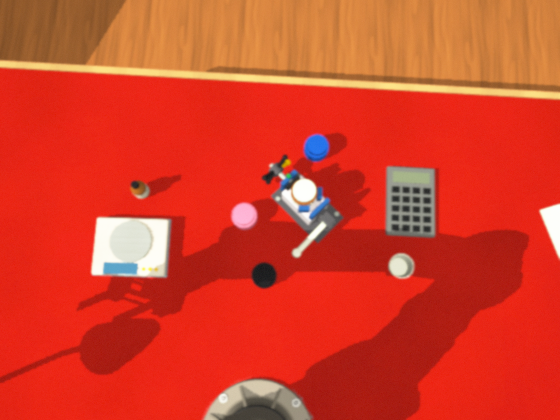

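Scene view: clamp at about (265,220), with the nut's yellow arm low near (285,250). Top view: lid (304,191), nut around (278,170), lever round end (297,253), pivot near (322,222). Pink, black and blue look-alikes stand near.

```bash
cat > h.py <<'E'
from rig import get_state, vision
import cv2,numpy as np
from scipy.spatial.transform import Rotation as R
def ray(c,u,v):
    K=c["camera_matrix"]; d=np.linalg.solve(K,[u,v,1.]); return c["xyz"],R.from_euler("xyz",c["attitude"]).apply(d)
def onz(c,u,v,z):
    o,d=ray(c,u,v); return o+d*(z-o[2])/d[2]
def proj(c,P):
    p=R.from_euler("xyz",c["attitude"]).inv().apply(np.atleast_2d(P)-c["xyz"]); p=p@c["camera_matrix"].T; return p[:,:2]/p[:,2:]
def blobs(im,lo,hi,roi,amin=8):
    h=cv2.cvtColor(im,cv2.COLOR_RGB2HSV); m=cv2.inRange(h,lo,hi); x0,y0,x1,y1=roi
    k=np.zeros_like(m); k[y0:y1,x0:x1]=m[y0:y1,x0:x1]
    n,l,s,c=cv2.connectedComponentsWithStats(k)
    return [(c[i].round(1),s[i,4],s[i,:4]) for i in range(1,n) if s[i,4]>=amin]
E
python3 - <<'E'
from h import *
ct=vision.get_calibration("top"); cs=vision.get_calibration("scene")
t=cv2.imread("pics/top0.png")[:,:,::-1]; s=cv2.imread("pics/scene0.png")[:,:,::-1]
for n,lo,hi in [("yel",(20,120,80),(35,255,255)),("white",(0,0,140),(179,90,255)),("blue",(100,120,40),(125,255,255)),("green",(40,80,40),(90,255,255))]:
    print(n,"T",*blobs(t,lo,hi,(255,150,350,262)),"\n   S",*blobs(s,lo,hi,(225,170,310,260)),sep="\n  ")
for u,v,z in [(304,191,.142),(297,253,.08)]: print(onz(ct,u,v,z).round(3))
a=cv2.resize(t[145:265,250:350],None,fx=4.5,fy=4.5,interpolation=3); b=cv2.resize(s[165:265,220:310],None,fx=5,fy=5,interpolation=3)
w=np.zeros((560,800,3),np.uint8);a=cv2.resize(a,(390,468));b=cv2.resize(b,(405,450));w[:468,:390]=a;w[:450,395:]=b;cv2.imwrite("pics/c0.png",w[:,:,::-1])
E
```

```text
yel
  T
  (array([285.2, 162.6]), np.int32(42), array([281, 159,   9,   8], dtype=int32))
  
   S
  (array([283.6, 247.1]), np.int32(65), array([279, 240,  10,  15], dtype=int32))
white
  T
  (array([271.5, 165.6]), np.int32(14), array([270, 164,   5,   6], dtype=int32))
  (array([282. , 175.9]), np.int32(43), array([278, 172,   9,   9], dtype=int32))
  (array([300.9, 197.9]), np.int32(1026), array([274, 175,  53,  50], dtype=int32))
  (array([336.6, 213.2]), np.int32(14), array([335, 211,   4,   5], dtype=int32))
  (array([309.4, 238.4]), np.int32(313), array([292, 221,  35,  36], dtype=int32))
  
   S
  (array([259.7, 185.7]), np.int32(141), array([245, 176,  26,  22], dtype=int32))
  (array([263.2, 203.5]), np.int32(324), array([253, 194,  21,  20], dtype=int32))
  (array([245.2, 214.2]), np.int32(24), array([242, 212,   6,   6], dtype=int32))
  (array([261.6, 222.9]), np.int32(139), array([252, 217,  19,  15], dtype=int32))
  (array([284. , 229.1]), np.int32(26), array([280, 227,   9,   5], dtype=int32))
  (array([268.5, 247.4]), np.int32(11), array([267, 246,   4,   4], dtype=in
[... 292 characters left out ...]
nt32(34), array([318, 188,   3,  12], dtype=int32))
  (array([318.9, 208.4]), np.int32(108), array([310, 199,  19,  20], dtype=int32))
  (array([303.5, 208.1]), np.int32(49), array([299, 206,  10,   6], dtype=int32))
  
   S
  (array([248.3, 204.1]), np.int32(198), array([241, 191,  17,  29], dtype=int32))
  (array([277.3, 224.8]), np.int32(225), array([270, 212,  15,  27], dtype=int32))
  (array([253. , 257.8]), np.int32(50), array([245, 256,  17,   4], dtype=int32))
green
  T
  (array([288. , 175.9]), np.int32(20), array([286, 174,   5,   5], dtype=int32))
  
   S
  (array([278. , 215.3]), np.int32(22), array([276, 213,   5,   6], dtype=int32))
[ 0.603 -0.079  0.142]
[ 0.457 -0.072  0.08 ]
```

View pics/c0.png

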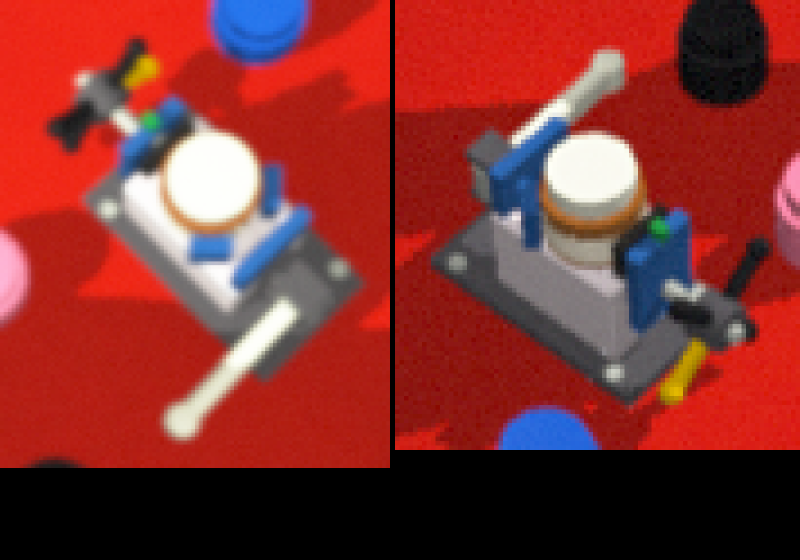

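The crops show: the yellow arm points down, to clamp -y side (scene tip ≈(282,252)), the lever closed, the green mark at top (288,176), and base bolts visible.

```bash
python3 - <<'E'
from h import *
ct=vision.get_calibration("top"); cs=vision.get_calibration("scene")
t=cv2.imread("pics/top0.png")[:,:,::-1]
P=lambda n,c,u,v,z: print(n,onz(c,u,v,z)[:2].round(4))
P("lid T",ct,304.6,191.2,.142); P("lid S",cs,263.2,202,.142)
P("green T",ct,288,175.9,.118);P("green S",cs,278,215.3,.118)
P("tip T",ct,297,252.3,.08);P("tip S",cs,268,180,.08)
P("bolt T nut+y",ct,277.7,198.3,.014);P("bolt T lev-y",ct,336.6,213.2,.014)
P("bolt S",cs,245.2,214.2,.014);P("bolt S",cs,268.5,247.4,.014)
m=cv2.inRange(cv2.cvtColor(t,cv2.COLOR_RGB2HSV),(0,0,140),(179,90,255)); ys,xs=np.nonzero(m[228:257,290:328]); 
Q=np.array([onz(ct,x+290,y+228,.08)[:2] for x,y in zip(xs,ys)]); vx=cv2.fitLine(Q.astype(np.float32),2,0,.01,.01).ravel(); print("lever",vx,np.degrees(np.arctan2(vx[1],vx[0])))
# yellow tip triangulation
o1,d1=ray(ct,285.6,161.5);o2,d2=ray(cs,281.8,252.1)
a=np.linalg.lstsq(np.c_[d1,-d2],o2-o1,rcond=None)[0];print("yel",o1+d1*a[0],o2+d2*a[1])
o1,d1=ray(ct,288,175.9);o2,d2=ray(cs,278,215.3)
a=np.linalg.lstsq(np.c_[d1,-d2],o2-o1,rcond=None)[0];print("grn",o1+d1*a[0],o2+d2*a[1])
for c in (ct,cs): print()
P("calcT",ct,410,200,.02);P("pink",ct,244,215,.07);P("blue",ct,316,148,.07);P("black",ct,264,275,.07)
E
```

```text
lid T [ 0.6025 -0.0809]
lid S [ 0.6039 -0.0796]
green T [ 0.6452 -0.0384]
green S [ 0.6335 -0.0402]
tip T [ 0.4583 -0.0722]
tip S [ 0.4626 -0.068 ]
bolt T nut+y [ 0.6086 -0.0153]
bolt T lev-y [ 0.5772 -0.1758]
bolt S [ 0.5397 -0.1412]
bolt S [ 0.6665 -0.0714]
lever [ 0.75280935 -0.65823865  0.48743865 -0.09567981] -41.165676
yel [ 0.70472883 -0.03076991  0.04283038] [ 0.70472519 -0.03344823  0.04284759]
grn [ 0.64234516 -0.03822294  0.12875816] [ 0.64234361 -0.04005865  0.12878218]


calcT [ 0.624  -0.3714]
pink [0.5473 0.0685]
blue [ 0.7387 -0.109 ]
black [0.3975 0.0073]
```

```bash
P='{"dx":-1,"dy":-1}'
python3 -m creep '[{"dx":-1,"dy":-1},{"dx":-1,"dy":-1},{"dx":-1,"dy":-1},{"dx":-1,"dy":-1},{"dx":-1,"dy":-1},{"dx":-1,"dy":-1}]' 1 20
python3 -m creep '[{"dx":-1,"dy":-1},{"dx":-1,"dy":-1},{"dx":-1,"dy":-1},{"dx":-1,"dy":-1},{"dx":-1,"dy":-1},{"dx":-1,"dy":-1}]'
python3 -m creep '[{"dx":-1,"dy":-1},{"dx":-1,"dy":-1},{"dx":-1,"dy":-1},{"dx":-1,"dy":-1},{"dx":-1,"dy":-1},{"dx":-1,"dy":-1}]'
python3 -m creep '[{"dx":-1,"dy":-1,"wz":-0.7},{"dx":-1,"dy":-1,"wz":-0.7},{"dx":-1,"dy":-1,"wz":-0.7},{"dx":-1,"dy":-1,"wz":-0.7},{"dx":-1,"dy":-1,"wz":-0.7},{"dx":-1,"dy":-1,"wz":-0.7}]'
python3 -m creep '[{"wz":-0.685},{"wz":-0.685},{"wz":-0.685},{"wz":-0.685},{"wz":-0.685}]'
```

```text
validation failed for argument at $[0]...
validation failed for argument at $[0]...
validation failed for argument at $[0]...
validation failed for argument at $[0]...
validation failed for argument at $[0]...
```

Every row apparently needs all six numbers.

```bash

python3 -m creep '[{"dx":-1,"dy":-1,"dz":0,"wx":0,"wy":0,"wz":0},{"dx":-1,"dy":-1,"dz":0,"wx":0,"wy":0,"wz":0},{"dx":-1,"dy":-1,"dz":0,"wx":0,"wy":0,"wz":0},{"dx":-1,"dy":-1,"dz":0,"wx":0,"wy":0,"wz":0},{"dx":-1,"dy":-1,"dz":0,"wx":0,"wy":0,"wz":0},{"dx":-1,"dy":-1,"dz":0,"wx":0,"wy":0,"wz":0}]' 1 20
```

```text
time_s: 0.7
eef_pos: [0.2765, 0.4699, 0.4049]
orientation: [3.142, 0.0, 2.888]
wrist_force: [-1.0, -0.1, 0.4]
gripper_width: 0.0494
gripper_force: 0.0
```

```bash

python3 -m creep '[{"dx":-1,"dy":-1,"dz":0,"wx":0,"wy":0,"wz":0},{"dx":-1,"dy":-1,"dz":0,"wx":0,"wy":0,"wz":0},{"dx":-1,"dy":-1,"dz":0,"wx":0,"wy":0,"wz":0},{"dx":-1,"dy":-1,"dz":0,"wx":0,"wy":0,"wz":0},{"dx":-1,"dy":-1,"dz":0,"wx":0,"wy":0,"wz":0}]'
python3 -m creep '[{"dx":-1,"dy":-1,"dz":0,"wx":0,"wy":0,"wz":0},{"dx":-1,"dy":-1,"dz":0,"wx":0,"wy":0,"wz":0},{"dx":-1,"dy":-1,"dz":0,"wx":0,"wy":0,"wz":0},{"dx":-1,"dy":-1,"dz":0,"wx":0,"wy":0,"wz":0},{"dx":-1,"dy":-1,"dz":0,"wx":0,"wy":0,"wz":0}]'
python3 -m creep '[{"dx":-0.8,"dy":-0.8,"dz":0,"wx":0,"wy":0,"wz":-0.7},{"dx":-0.8,"dy":-0.8,"dz":0,"wx":0,"wy":0,"wz":-0.7},{"dx":-0.8,"dy":-0.8,"dz":0,"wx":0,"wy":0,"wz":-0.7},{"dx":-0.8,"dy":-0.8,"dz":0,"wx":0,"wy":0,"wz":-0.7},{"dx":-0.8,"dy":-0.8,"dz":0,"wx":0,"wy":0,"wz":-0.7}]'
python3 -m creep '[{"dx":0,"dy":0,"dz":0,"wx":0,"wy":0,"wz":-0.685},{"dx":0,"dy":0,"dz":0,"wx":0,"wy":0,"wz":-0.685},{"dx":0,"dy":0,"dz":0,"wx":0,"wy":0,"wz":-0.685},{"dx":0,"dy":0,"dz":0,"wx":0,"wy":0,"wz":-0.685},{"dx":0,"dy":0,"dz":0,"wx":0,"wy":0,"wz":-0.685}]'
python3 - <<'E'
from h import *
c=vision.get_calibration("wrist"); im=vision.read_camera("wrist"); np.save("w1.npy",im); cv2.imwrite("pics/w1.png",im[:,:,::-1]); print(c, get_state()["eef_pos"])
E
```

```text
time_s: 1.2
eef_pos: [0.3852, 0.2863, 0.4048]
orientation: [-3.141, 0.001, 2.888]
wrist_force: [0.7, 0.8, 0.3]
gripper_width: 0.0095
gripper_force: 0.0
time_s: 1.7
eef_pos: [0.4937, 0.104, 0.4049]
orientation: [-3.141, 0.001, 2.888]
wrist_force: [-0.3, 0.4, -0.0]
gripper_width: 0.0001
gripper_force: 0.0
time_s: 2.2
eef_pos: [0.5803, -0.0414, 0.4043]
orientation: [-3.14, -0.0, -2.839]
wrist_force: [-0.2, 0.0, -0.4]
gripper_width: 0.0008
gripper_force: 0.0
time_s: 2.7
eef_pos: [0.5789, -0.0373, 0.4043]
orientation: [3.141, -0.0, -2.3]
wrist_force: [0.0, -0.9, -0.3]
gripper_width: 0.0006
gripper_force: 0.0
{'camera_matrix': array([[323.27365755,   0.        , 279.57953322],
       [  0.        , 323.27365755, 213.18229995],
       [  0.        ,   0.        ,   1.        ]]), 'xyz': array([ 0.53403772, -0.08826091,  0.38415767]), 'attitude': array([2.90313623e+00, 1.91690298e-04, 2.41200835e+00])} [ 0.5788133  -0.03765127  0.40436367]
```

View pics/w1.png

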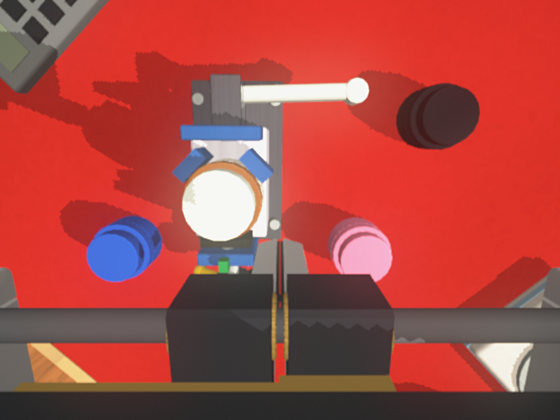

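The wrist view shows the clamp upright: lid (220,205), green mark (223,266), lever round end (357,90), fork (226,95), bolts at (198,99), (275,99), (275,225).

```bash
python3 - <<'E'
from h import *
c=vision.get_calibration("wrist"); im=np.load("w1.npy")
W=blobs(im,(0,0,150),(179,80,255),(170,60,380,260),15); print(*W,sep="\n"); print(*blobs(im,(40,80,40),(90,255,255),(170,60,380,290)),sep="\n")
O=np.array([.602,-.081]); th=np.radians(48)
def C(n,u,v,z):
    p=onz(c,u,v,z)[:2]; d=p-O; print(n,p.round(4),(1000*np.array([d@[np.cos(th),np.sin(th)],d@[-np.sin(th),np.cos(th)]])).round(1))
C("b1",198,99,.014);C("b2",275,225,.014);C("b3",275,101,.014);C("tip",357.5,90,.08);C("lroot",247,93.5,.08);C("grn",223,266,.12);C("lid",219.5,204.5,.142);C("fork",226,76,.093)
C("jawL",181,132,.122);C("jawR",262,131,.122)
E
```

```text
(array([305.4,  92.4]), np.int32(2397), array([241,  78, 128,  29], dtype=int32))
(array([197.5,  98.5]), np.int32(90), array([193,  94,  10,  11], dtype=int32))
(array([245.2, 170.6]), np.int32(2205), array([190, 127,  91, 112], dtype=int32))
(array([281. , 174.5]), np.int32(20), array([281, 165,   1,  20], dtype=int32))
(array([218.6, 204.5]), np.int32(4198), array([182, 169,  74,  72], dtype=int32))
(array([354.4, 235.6]), np.int32(150), array([335, 227,  45,  33], dtype=int32))
(array([363. , 249.3]), np.int32(717), array([342, 237,  38,  23], dtype=int32))
(array([266.2, 247.5]), np.int32(222), array([256, 239,  21,  21], dtype=int32))
(array([291.8, 245.3]), np.int32(66), array([283, 239,  22,  21], dtype=int32))
(array([223.4, 265.3]), np.int32(145), array([218, 258,  12,  15], dtype=int32))
b1 [ 0.5744 -0.1756] [-88.8 -42.8]
b2 [ 0.6077 -0.0145] [53.2 40.2]
b3 [ 0.5137 -0.1182] [-86.7  40.7]
tip [ 0.4568 -0.0708] [-89.6 114.8]
lroot [ 0.5315 -0.1342] [-86.7  16.8]
grn [ 0.6454 -0.0386] [60.6 -3.9]
lid [ 0.6028 -0.0806] [ 0.8 -0.3]
fork [ 0.5352 -0.1541] [-99.1   0.7]
jawL [ 0.59   -0.1419] [-53.2 -31.8]
jawR [ 0.5422 -0.0997] [-54.   31.9]
```

```bash

python3 -m creep '[{"dx":0.25,"dy":0.15,"dz":0,"wx":0,"wy":0,"wz":0},{"dx":0.48,"dy":0.29,"dz":0,"wx":0,"wy":0,"wz":0},{"dx":0.48,"dy":0.29,"dz":0.3,"wx":0,"wy":0,"wz":0},{"dx":0.48,"dy":0.29,"dz":0.6,"wx":0,"wy":0,"wz":0},{"dx":0.48,"dy":0.29,"dz":0.8,"wx":0,"wy":0,"wz":0},{"dx":0.48,"dy":0.29,"dz":0.95,"wx":0,"wy":0,"wz":0},{"dx":0.48,"dy":0.29,"dz":0.95,"wx":0,"wy":0,"wz":0}]'
```

```text
time_s: 3.45
eef_pos: [0.4972, -0.0628, 0.2597]
orientation: [3.139, -0.004, -2.305]
wrist_force: [0.3, 0.3, 0.7]
gripper_width: 0.0002
gripper_force: 0.0
```

```bash

python3 -m creep '[{"dx":0.07,"dy":0,"dz":0,"wx":0,"wy":0,"wz":0},{"dx":0.14,"dy":-0.01,"dz":0,"wx":0,"wy":0,"wz":0},{"dx":0.22,"dy":-0.02,"dz":0,"wx":0,"wy":0,"wz":0},{"dx":0.3,"dy":-0.03,"dz":0,"wx":0,"wy":0,"wz":0},{"dx":0.39,"dy":-0.05,"dz":0,"wx":0,"wy":0,"wz":0},{"dx":0.48,"dy":-0.08,"dz":0,"wx":0,"wy":0,"wz":0},{"dx":0.56,"dy":-0.13,"dz":0,"wx":0,"wy":0,"wz":0},{"dx":0.64,"dy":-0.19,"dz":0,"wx":0,"wy":0,"wz":0},{"dx":0.69,"dy":-0.26,"dz":0,"wx":0,"wy":0,"wz":0},{"dx":0.69,"dy":-0.26,"dz":0,"wx":0,"wy":0,"wz":0}]'
python3 - <<'E'
from h import *
c=vision.get_calibration("top"); im=vision.read_camera("top"); cv2.imwrite("pics/t1.png",cv2.resize(im[130:290,220:400,::-1],None,fx=3,fy=3))
E
```

```text
time_s: 4.45
eef_pos: [0.4568, -0.169, 0.2628]
orientation: [-3.14, 0.0, -2.307]
wrist_force: [0.2, 0.6, -1.1]
gripper_width: 0.0005
gripper_force: 0.0
```

View pics/t1.png

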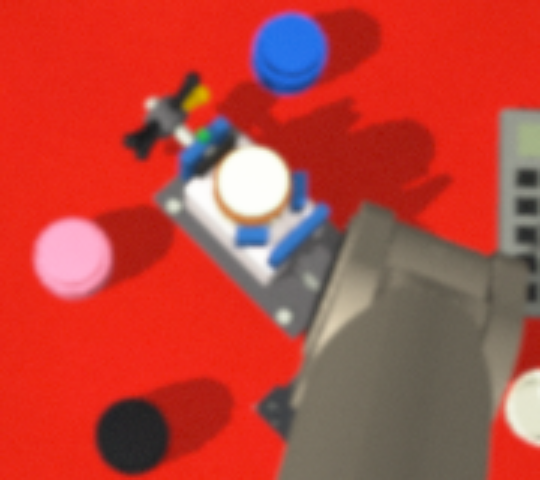

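The lever has left its closed place (it is hidden under the arm); the yellow arm and jar look undisturbed. Now I push on to the stop, watching the force.

```bash

python3 -m creep '[{"dx":0.03,"dy":-0.05,"dz":0,"wx":0,"wy":0,"wz":0},{"dx":0.05,"dy":-0.09,"dz":0,"wx":0,"wy":0,"wz":0},{"dx":0.06,"dy":-0.11,"dz":0,"wx":0,"wy":0,"wz":0}]'
python3 -m creep '[{"dx":0,"dy":-0.015,"dz":0,"wx":0,"wy":0,"wz":0},{"dx":0,"dy":-0.015,"dz":0,"wx":0,"wy":0,"wz":0}]'
python3 -m creep '[{"dx":0,"dy":-0.015,"dz":0,"wx":0,"wy":0,"wz":0},{"dx":0,"dy":-0.015,"dz":0,"wx":0,"wy":0,"wz":0}]'
```

```text
time_s: 4.8
eef_pos: [0.4634, -0.1838, 0.2622]
orientation: [3.14, 0.0, -2.304]
wrist_force: [-4.6, 18.5, 5.3]
gripper_width: 0.0003
gripper_force: 8.8
time_s: 5.0
eef_pos: [0.4641, -0.184, 0.2618]
orientation: [3.137, -0.001, -2.303]
wrist_force: [-9.3, 14.4, 9.5]
gripper_width: 0.0002
gripper_force: 8.3
time_s: 5.2
eef_pos: [0.465, -0.1846, 0.2615]
orientation: [3.133, -0.002, -2.302]
wrist_force: [-17.3, 21.9, 18.6]
gripper_width: 0.0004
gripper_force: 14.1
```

```bash

python3 -m creep '[{"dx":0,"dy":0.15,"dz":-0.05,"wx":0,"wy":0,"wz":0},{"dx":0,"dy":0.15,"dz":-0.35,"wx":0,"wy":0,"wz":0},{"dx":0,"dy":0.15,"dz":-0.65,"wx":0,"wy":0,"wz":0},{"dx":0,"dy":0.15,"dz":-0.95,"wx":0,"wy":0,"wz":0},{"dx":-0.3,"dy":0,"dz":-0.95,"wx":0,"wy":0,"wz":0},{"dx":-0.6,"dy":-0.2,"dz":-0.95,"wx":0,"wy":0,"wz":0},{"dx":-0.95,"dy":-0.4,"dz":-0.95,"wx":0,"wy":0,"wz":0},{"dx":-0.95,"dy":-0.53,"dz":-0.95,"wx":0,"wy":0,"wz":0}]'
python3 -m creep '[{"dx":-0.3,"dy":0,"dz":0,"wx":0,"wy":0,"wz":0},{"dx":-0.6,"dy":0,"dz":0,"wx":0,"wy":0,"wz":0},{"dx":-0.9,"dy":0,"dz":0,"wx":0,"wy":0,"wz":0},{"dx":-0.97,"dy":0,"dz":0,"wx":0,"wy":0,"wz":0},{"dx":-0.97,"dy":0,"dz":0,"wx":0,"wy":0,"wz":0}]'
python3 - <<'E'
from h import *
c=vision.get_calibration("wrist"); im=vision.read_camera("wrist"); np.savez("w2.npz",im=im,**c); cv2.imwrite("pics/w2.png",im[:,:,::-1]); print(get_state()["eef_pos"])
im=vision.read_camera("top");cv2.imwrite("pics/t2.png",im[:,:,::-1])
E
```

```text
time_s: 6.0
eef_pos: [0.6243, -0.1303, 0.4045]
orientation: [3.141, 0.002, -2.298]
wrist_force: [0.4, -0.1, -0.1]
gripper_width: 0.0005
gripper_force: 0.0
time_s: 6.5
eef_pos: [0.7193, -0.0239, 0.4038]
orientation: [3.141, -0.001, -2.3]
wrist_force: [0.3, -1.2, 0.3]
gripper_width: 0.0005
gripper_force: 0.0
[ 0.7186363  -0.02592661  0.40413768]
```

View pics/w2.png

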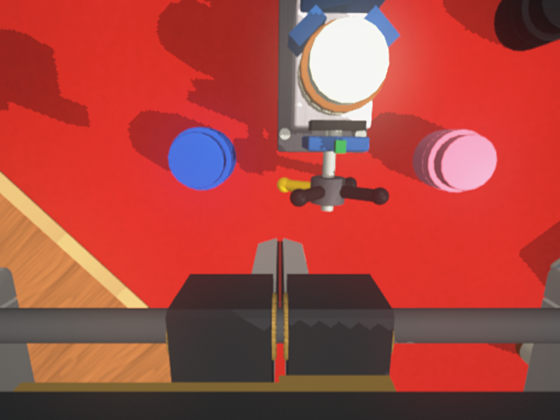

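The view shows the hub at (327,190), the yellow ball at (284,185), a black ball above it at (298,198), another at (381,196), and the green mark at (341,146).

```bash
python3 - <<'E'
from h import *
c=dict(np.load("w2.npz")); im=c["im"]; ct=vision.get_calibration("top")
t=cv2.imread("pics/t2.png")[:,:,::-1]
O=np.array([.602,-.081]); th=np.radians(48)
def C(n,u,v,z,c=c):
    p=onz(c,u,v,z)[:2]; d=p-O; print(n,p.round(4),(1000*np.array([d@[np.cos(th),np.sin(th)],d@[-np.sin(th),np.cos(th)]])).round(1))
C("hub",328,190,.07); C("grn",341,146,.12);C("skewer end",327,207,.075);C("lid",349,60,.142)
C("ballR",381,196,.098);C("ballL",297.5,198,.114);C("yel",284,185,.043);C("bolt",284,134,.014)
b=blobs(t,(0,0,140),(179,90,255),(290,200,400,300),20);print(*b)
h=cv2.cvtColor(t,cv2.COLOR_RGB2HSV);m=cv2.inRange(h,(0,0,140),(179,90,255))
for ce,a,s in b:
    if 100<a<600:
        ys,xs=np.nonzero(m[s[1]:s[1]+s[3],s[0]:s[0]+s[2]]);Q=np.array([onz(ct,x+s[0],y+s[1],.08)[:2] for x,y in zip(xs,ys)]).astype(np.float32)
        v=cv2.fitLine(Q,2,0,.01,.01).ravel();print(v,"lever ang deg",(np.degrees(np.arctan2(v[1],v[0]))-138)%180)
E
```

```text
hub [ 0.6741 -0.0039] [105.6  -2. ]
grn [ 0.6436 -0.0356] [61.6 -0.6]
skewer end [0.6856 0.0073] [121.5  -3.1]
lid [ 0.6053 -0.0802] [ 2.8 -1.9]
ballR [0.6422 0.0257] [106.2  41.6]
ballL [ 0.6978 -0.0258] [105.1 -34.3]
yel [ 0.7055 -0.033 ] [104.9 -44.8]
bolt [ 0.6702 -0.0722] [ 52.2 -44.7]
(array([295.7, 210.1]), np.int32(269), array([290, 200,  14,  23], dtype=int32)) (array([389.8, 219.3]), np.int32(204), array([386, 200,  14,  35], dtype=int32)) (array([343.1, 243. ]), np.int32(311), array([328, 224,  31,  38], dtype=int32)) (array([394.8, 265.4]), np.int32(211), array([389, 253,  11,  25], dtype=int32))
[ 0.9994771  -0.03233508  0.5662652  -0.06340012] lever ang deg 40.14702
[ 0.99806845  0.06212401  0.5569325  -0.30503437] lever ang deg 45.561737
[ 0.78715855  0.61675066  0.4888388  -0.1873289 ] lever ang deg 80.07924
[ 0.9997014  -0.024436    0.44009355 -0.31838787] lever ang deg 40.599777
```

Lever measured at 80° = 1.40 rad: fully open. Now the first nut push, with the leading black arm.

```bash

python3 -m creep '[{"dx":0.09,"dy":-0.12,"dz":0,"wx":0,"wy":0,"wz":0},{"dx":0.09,"dy":-0.12,"dz":0.3,"wx":0,"wy":0,"wz":0},{"dx":0.09,"dy":-0.12,"dz":0.6,"wx":0,"wy":0,"wz":0},{"dx":0.09,"dy":-0.12,"dz":0.75,"wx":0,"wy":0,"wz":0},{"dx":0.09,"dy":-0.12,"dz":0.75,"wx":0,"wy":0,"wz":0}]'
python3 -m creep '[{"dx":0,"dy":0.08,"dz":0,"wx":0,"wy":0,"wz":0},{"dx":0,"dy":0.14,"dz":0,"wx":0,"wy":0,"wz":0},{"dx":0,"dy":0.2,"dz":0,"wx":0,"wy":0,"wz":0},{"dx":0,"dy":0.26,"dz":0,"wx":0,"wy":0,"wz":0},{"dx":0,"dy":0.32,"dz":0,"wx":0,"wy":0,"wz":0},{"dx":0,"dy":0.37,"dz":0,"wx":0,"wy":0,"wz":0},{"dx":0,"dy":0.42,"dz":0,"wx":0,"wy":0,"wz":0},{"dx":0,"dy":0.46,"dz":0,"wx":0,"wy":0,"wz":0},{"dx":0,"dy":0.5,"dz":0,"wx":0,"wy":0,"wz":0},{"dx":0,"dy":0.53,"dz":0,"wx":0,"wy":0,"wz":0}]'
python3 -m creep '[{"dx":0,"dy":0,"dz":0,"wx":0,"wy":0,"wz":0}]'
```

```text
time_s: 7.1
eef_pos: [0.7213, -0.0503, 0.289]
orientation: [3.138, -0.004, -2.306]
wrist_force: [-0.7, -0.8, -0.6]
gripper_width: 0.0004
gripper_force: 0.0
time_s: 8.1
eef_pos: [0.6641, 0.0046, 0.2942]
orientation: [-3.139, 0.002, -2.304]
wrist_force: [5.0, -4.8, 0.5]
gripper_width: 0.0005
gripper_force: 2.5
time_s: 8.2
eef_pos: [0.6639, 0.0049, 0.2941]
orientation: [-3.14, 0.002, -2.303]
wrist_force: [0.0, -1.0, 3.8]
gripper_width: 0.0003
gripper_force: 1.9
```

```bash

python3 -m creep '[{"dx":0,"dy":-0.04,"dz":-0.05,"wx":0,"wy":0,"wz":0},{"dx":0,"dy":-0.04,"dz":-0.3,"wx":0,"wy":0,"wz":0},{"dx":0,"dy":-0.15,"dz":-0.55,"wx":0,"wy":0,"wz":0},{"dx":-0.09,"dy":-0.4,"dz":-0.75,"wx":0,"wy":0,"wz":0},{"dx":-0.09,"dy":-0.4,"dz":-0.75,"wx":0,"wy":0,"wz":0},{"dx":-0.09,"dy":-0.4,"dz":-0.75,"wx":0,"wy":0,"wz":0}]'
python3 - <<'E'
from h import *
c=vision.get_calibration("wrist"); im=vision.read_camera("wrist"); np.savez("w3.npz",im=im,**c); cv2.imwrite("pics/w3.png",cv2.resize(im[20:260,200:460,::-1],None,fx=2,fy=2)); print(get_state()["eef_pos"],*blobs(im,(20,120,80),(35,255,255),(200,100,420,260)))
E
```

```text
time_s: 8.8
eef_pos: [0.718, -0.026, 0.4055]
orientation: [-3.141, 0.001, -2.304]
wrist_force: [-0.6, -0.3, -1.3]
gripper_width: 0.0005
gripper_force: 0.0
[ 0.7173489  -0.02543615  0.40444779] (array([302.2, 195.8]), np.int32(534), array([284, 187,  40,  20], dtype=int32))
```

View pics/w3.png

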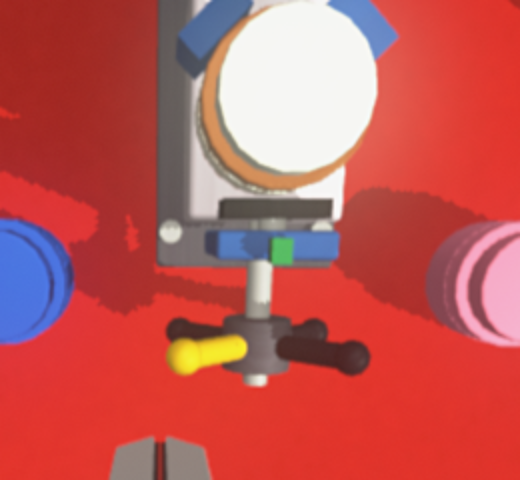

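The yellow arm is now up on the -y side (ball at about (292,198) in the full image), still about 44° short. Now I push it to near upright.

```bash

python3 -m creep '[{"dx":0.09,"dy":-0.12,"dz":0,"wx":0,"wy":0,"wz":0},{"dx":0.09,"dy":-0.12,"dz":0.3,"wx":0,"wy":0,"wz":0},{"dx":0.09,"dy":-0.12,"dz":0.6,"wx":0,"wy":0,"wz":0},{"dx":0.09,"dy":-0.12,"dz":0.75,"wx":0,"wy":0,"wz":0},{"dx":0.09,"dy":-0.12,"dz":0.75,"wx":0,"wy":0,"wz":0}]'
python3 -m creep '[{"dx":0,"dy":0.06,"dz":0,"wx":0,"wy":0,"wz":0},{"dx":0,"dy":0.11,"dz":0,"wx":0,"wy":0,"wz":0},{"dx":0,"dy":0.15,"dz":0,"wx":0,"wy":0,"wz":0},{"dx":0,"dy":0.19,"dz":0,"wx":0,"wy":0,"wz":0},{"dx":0,"dy":0.22,"dz":0,"wx":0,"wy":0,"wz":0},{"dx":0,"dy":0.25,"dz":0,"wx":0,"wy":0,"wz":0},{"dx":0,"dy":0.27,"dz":0,"wx":0,"wy":0,"wz":0},{"dx":0,"dy":0.27,"dz":0,"wx":0,"wy":0,"wz":0}]'
python3 -m creep '[{"dx":0,"dy":-0.03,"dz":0,"wx":0,"wy":0,"wz":0},{"dx":0,"dy":-0.03,"dz":-0.3,"wx":0,"wy":0,"wz":0},{"dx":0,"dy":-0.03,"dz":-0.6,"wx":0,"wy":0,"wz":0},{"dx":-0.09,"dy":0.18,"dz":-0.75,"wx":0,"wy":0,"wz":0},{"dx":-0.09,"dy":0.18,"dz":-0.75,"wx":0,"wy":0,"wz":0},{"dx":-0.09,"dy":0.18,"dz":-0.75,"wx":0,"wy":0,"wz":0}]'
python3 - <<'E'
from h import *
c=vision.get_calibration("wrist"); im=vision.read_camera("wrist"); np.savez("w4.npz",im=im,**c); cv2.imwrite("pics/w4.png",cv2.resize(im[20:260,150:410,::-1],None,fx=2,fy=2)); print(get_state()["eef_pos"],*blobs(im,(20,120,80),(35,255,255),(200,100,420,260)),*blobs(im,(40,80,40),(90,255,255),(170,60,380,290)))
E
```

```text
time_s: 9.35
eef_pos: [0.7201, -0.0469, 0.2876]
orientation: [3.136, -0.005, -2.303]
wrist_force: [0.9, 0.2, 0.5]
gripper_width: 0.0005
gripper_force: 0.0
time_s: 10.15
eef_pos: [0.6921, -0.02, 0.2943]
orientation: [-3.139, 0.002, -2.303]
wrist_force: [2.8, -1.7, 3.0]
gripper_width: 0.0007
gripper_force: 1.8
time_s: 10.75
eef_pos: [0.6807, 0.0084, 0.4049]
orientation: [3.141, 0.0, -2.302]
wrist_force: [-0.4, 0.1, -1.0]
gripper_width: 0.0003
gripper_force: 0.0
[0.68078378 0.00752607 0.40406365] (array([271.2, 199.4]), np.int32(335), array([261, 188,  20,  23], dtype=int32)) (array([275.4, 142.2]), np.int32(129), array([271, 136,  10,  14], dtype=int32))
```

View pics/w4.png

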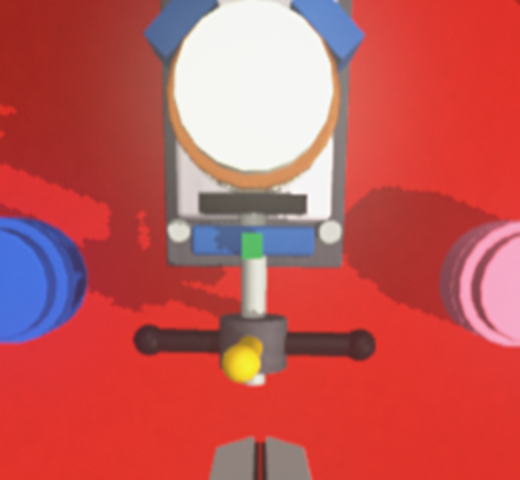

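Yellow is about 5° short (ball at full-image (270.5,201.5), hub (276.7,191)). I'll grip the arm's end from above, centred on the skewer's plane, to bring it upright.

```bash

python3 -m creep '[{"dx":0.09,"dy":-0.017,"dz":0,"wx":0,"wy":0,"wz":0},{"dx":0.09,"dy":-0.017,"dz":0,"wx":0,"wy":0,"wz":0},{"dx":0.09,"dy":-0.017,"dz":0,"wx":0,"wy":0,"wz":0},{"dx":0.09,"dy":-0.017,"dz":0,"wx":0,"wy":0,"wz":0},{"dx":0.09,"dy":-0.017,"dz":0.1,"wx":0,"wy":0,"wz":0},{"dx":0.09,"dy":-0.017,"dz":0.3,"wx":0,"wy":0,"wz":0},{"dx":0.09,"dy":-0.017,"dz":0.5,"wx":0,"wy":0,"wz":0},{"dx":0.09,"dy":-0.017,"dz":0.66,"wx":0,"wy":0,"wz":0},{"dx":0.09,"dy":-0.017,"dz":0.66,"wx":0,"wy":0,"wz":0},{"dx":0.09,"dy":-0.017,"dz":0.66,"wx":0,"wy":0,"wz":0}]' 0.15 15
python3 -m creep '[{"dx":0,"dy":0,"dz":0,"wx":0,"wy":0,"wz":0},{"dx":0,"dy":0,"dz":0,"wx":0,"wy":0,"wz":0},{"dx":0,"dy":0,"dz":0,"wx":0,"wy":0,"wz":0},{"dx":0,"dy":0,"dz":0,"wx":0,"wy":0,"wz":0},{"dx":0,"dy":0,"dz":0,"wx":0,"wy":0,"wz":0},{"dx":0,"dy":0,"dz":0,"wx":0,"wy":0,"wz":0},{"dx":0,"dy":0,"dz":0,"wx":0,"wy":0,"wz":0},{"dx":0,"dy":0,"dz":0,"wx":0,"wy":0,"wz":0}]' 1 20
```

```text
time_s: 11.8
eef_pos: [0.6738, -0.004, 0.3054]
orientation: [3.141, -0.001, -2.304]
wrist_force: [-0.5, -0.1, 0.5]
gripper_width: 0.04
gripper_force: 0.0
time_s: 12.6
eef_pos: [0.6744, -0.0045, 0.3069]
orientation: [-3.139, 0.002, -2.304]
wrist_force: [2.8, -1.9, 7.3]
gripper_width: 0.0146
gripper_force: 20.0
```

```bash

python3 -m creep '[{"dx":0,"dy":0,"dz":0,"wx":0,"wy":0,"wz":0},{"dx":0,"dy":0,"dz":0,"wx":0,"wy":0,"wz":0},{"dx":0,"dy":0,"dz":0,"wx":0,"wy":0,"wz":0},{"dx":0,"dy":0,"dz":0,"wx":0,"wy":0,"wz":0},{"dx":0,"dy":0,"dz":-0.2,"wx":0,"wy":0,"wz":0},{"dx":0,"dy":0,"dz":-0.45,"wx":0,"wy":0,"wz":0},{"dx":-0.09,"dy":0.01,"dz":-0.66,"wx":0,"wy":0,"wz":0},{"dx":-0.09,"dy":0.01,"dz":-0.66,"wx":0,"wy":0,"wz":0},{"dx":-0.09,"dy":0.01,"dz":-0.66,"wx":0,"wy":0,"wz":0}]' 0.2
python3 - <<'E'
from h import *
c=vision.get_calibration("wrist"); im=vision.read_camera("wrist"); np.savez("w5.npz",im=im,**c); cv2.imwrite("pics/w5.png",cv2.resize(im[130:230,200:350,::-1],None,fx=5,fy=5,interpolation=3)); print(get_state()["eef_pos"],*blobs(im,(20,120,80),(35,255,255),(200,100,420,260)),*blobs(im,(40,80,40),(90,255,255),(170,60,380,290)))
print(*blobs(im,(0,0,0),(179,255,60),(190,170,370,225),30))
E
```

```text
time_s: 13.5
eef_pos: [0.6817, 0.0072, 0.405]
orientation: [-3.141, 0.001, -2.303]
wrist_force: [0.0, 0.1, -2.1]
gripper_width: 0.0379
gripper_force: 0.0
[0.68140371 0.0069591  0.40395508] (array([276.7, 199.8]), np.int32(314), array([268, 188,  18,  23], dtype=int32)) (array([277.8, 142.1]), np.int32(141), array([273, 136,  11,  14], dtype=int32))
```

View pics/w5.png

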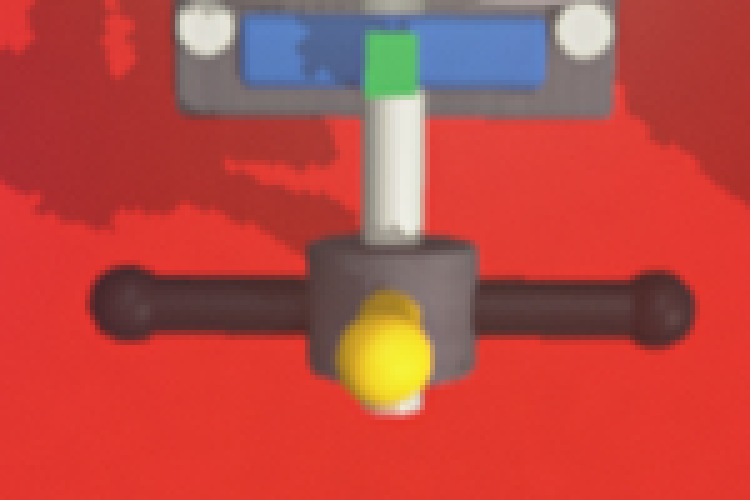

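The yellow arm stands upright within about 1° (ball x 277.2 against hub 278.4, nearer the camera) and in line with the green mark. Now round to the lever's outer side.

```bash

python3 -m creep '[{"dx":0.3,"dy":0,"dz":0,"wx":0,"wy":0,"wz":0},{"dx":0.6,"dy":-0.08,"dz":0,"wx":0,"wy":0,"wz":0},{"dx":0.9,"dy":-0.16,"dz":0,"wx":0,"wy":0,"wz":0},{"dx":0.98,"dy":-0.16,"dz":0,"wx":0,"wy":0,"wz":0},{"dx":0.98,"dy":-0.16,"dz":0,"wx":0,"wy":0,"wz":0}]' 1 20
python3 -m creep '[{"dx":0.3,"dy":0,"dz":0,"wx":0,"wy":0,"wz":0},{"dx":0.6,"dy":0,"dz":0,"wx":0,"wy":0,"wz":0},{"dx":0.9,"dy":0,"dz":0,"wx":0,"wy":0,"wz":0},{"dx":0.98,"dy":0,"dz":0,"wx":0,"wy":0,"wz":0},{"dx":0.98,"dy":0,"dz":0.3,"wx":0,"wy":0,"wz":0},{"dx":0.98,"dy":0,"dz":0.6,"wx":0,"wy":0,"wz":0},{"dx":0.98,"dy":0,"dz":0.85,"wx":0,"wy":0,"wz":0},{"dx":0.98,"dy":0,"dz":0.95,"wx":0,"wy":0,"wz":0},{"dx":0.98,"dy":0,"dz":0.95,"wx":0,"wy":0,"wz":0}]'
```

```text
time_s: 14.05
eef_pos: [0.5998, -0.1207, 0.4038]
orientation: [3.141, -0.002, -2.308]
wrist_force: [1.1, 0.8, 0.8]
gripper_width: 0.0017
gripper_force: 0.0
time_s: 14.95
eef_pos: [0.5027, -0.2262, 0.2592]
orientation: [3.137, -0.002, -2.302]
wrist_force: [-0.5, -0.5, 0.2]
gripper_width: 0.0005
gripper_force: 0.0
```

```bash

python3 -m creep '[{"dx":-0.01,"dy":0.1,"dz":0,"wx":0,"wy":0,"wz":0},{"dx":-0.02,"dy":0.2,"dz":0,"wx":0,"wy":0,"wz":0},{"dx":-0.03,"dy":0.3,"dz":0,"wx":0,"wy":0,"wz":0},{"dx":-0.07,"dy":0.4,"dz":0,"wx":0,"wy":0,"wz":0},{"dx":-0.12,"dy":0.5,"dz":0,"wx":0,"wy":0,"wz":0},{"dx":-0.2,"dy":0.58,"dz":0,"wx":0,"wy":0,"wz":0},{"dx":-0.28,"dy":0.65,"dz":0,"wx":0,"wy":0,"wz":0},{"dx":-0.34,"dy":0.68,"dz":0,"wx":0,"wy":0,"wz":0},{"dx":-0.4,"dy":0.7,"dz":0,"wx":0,"wy":0,"wz":0},{"dx":-0.44,"dy":0.71,"dz":0,"wx":0,"wy":0,"wz":0}]'
python3 -m creep '[{"dx":-0.03,"dy":0.01,"dz":0,"wx":0,"wy":0,"wz":0},{"dx":-0.05,"dy":0.01,"dz":0,"wx":0,"wy":0,"wz":0},{"dx":-0.05,"dy":0.01,"dz":0,"wx":0,"wy":0,"wz":0}]'
python3 -m creep '[{"dx":-0.015,"dy":0,"dz":0,"wx":0,"wy":0,"wz":0},{"dx":-0.015,"dy":0,"dz":0,"wx":0,"wy":0,"wz":0}]'
```

```text
time_s: 15.95
eef_pos: [0.4681, -0.1066, 0.2623]
orientation: [3.142, -0.0, -2.303]
wrist_force: [-1.1, -2.6, 1.8]
gripper_width: 0.0001
gripper_force: 1.3
time_s: 16.25
eef_pos: [0.4715, -0.101, 0.2619]
orientation: [3.141, -0.001, -2.304]
wrist_force: [-3.1, -1.1, 2.1]
gripper_width: 0.0004
gripper_force: 1.6
time_s: 16.45
eef_pos: [0.4721, -0.1005, 0.2618]
orientation: [3.14, -0.003, -2.306]
wrist_force: [-9.8, -10.4, 9.0]
gripper_width: 0.0004
gripper_force: 7.5
```

```bash

python3 -m creep '[{"dx":-0.015,"dy":0,"dz":0,"wx":0,"wy":0,"wz":0},{"dx":-0.015,"dy":0,"dz":0,"wx":0,"wy":0,"wz":0},{"dx":-0.015,"dy":0,"dz":0,"wx":0,"wy":0,"wz":0}]'
python3 -m creep '[{"dx":-0.015,"dy":0,"dz":0,"wx":0,"wy":0,"wz":0},{"dx":-0.015,"dy":0,"dz":0,"wx":0,"wy":0,"wz":0}]'
```

```text
time_s: 16.75
eef_pos: [0.4726, -0.1001, 0.2617]
orientation: [3.139, -0.006, -2.307]
wrist_force: [-18.3, -19.0, 15.6]
gripper_width: 0.0003
gripper_force: 13.1
time_s: 16.95
eef_pos: [0.4732, -0.0997, 0.2616]
orientation: [3.138, -0.008, -2.308]
wrist_force: [-26.0, -28.0, 23.1]
gripper_width: 0.0007
gripper_force: 19.1
```

At the closed stop. Back off, lift, and check.

```bash

python3 -m creep '[{"dx":0.1,"dy":0,"dz":0,"wx":0,"wy":0,"wz":0},{"dx":0.15,"dy":0,"dz":-0.1,"wx":0,"wy":0,"wz":0},{"dx":0.15,"dy":0,"dz":-0.4,"wx":0,"wy":0,"wz":0},{"dx":0.15,"dy":0,"dz":-0.7,"wx":0,"wy":0,"wz":0},{"dx":0.15,"dy":0,"dz":-0.95,"wx":0,"wy":0,"wz":0},{"dx":-0.2,"dy":-0.2,"dz":-0.95,"wx":0,"wy":0,"wz":0},{"dx":-0.5,"dy":-0.4,"dz":-0.95,"wx":0,"wy":0,"wz":0},{"dx":-0.75,"dy":-0.57,"dz":-0.95,"wx":0,"wy":0,"wz":0},{"dx":-0.75,"dy":-0.57,"dz":-0.95,"wx":0,"wy":0,"wz":0}]'
python3 -m creep '[{"dx":-0.3,"dy":0,"dz":0,"wx":0,"wy":0,"wz":0},{"dx":-0.6,"dy":0,"dz":0,"wx":0,"wy":0,"wz":0},{"dx":-0.7,"dy":0,"dz":0,"wx":0,"wy":0,"wz":0},{"dx":-0.7,"dy":0,"dz":0,"wx":0,"wy":0,"wz":0},{"dx":-0.7,"dy":0,"dz":0,"wx":0,"wy":0,"wz":0}]'
python3 - <<'E'
from h import *
im=vision.read_camera("wrist"); t=vision.read_camera("top"); c=vision.get_calibration("top")
print(*blobs(im,(20,120,80),(35,255,255),(200,100,420,260)),*blobs(im,(40,80,40),(90,255,255),(170,60,380,290)))
b=blobs(t,(0,0,140),(179,90,255),(285,215,345,262),20);print(*b)
m=cv2.inRange(cv2.cvtColor(t,cv2.COLOR_RGB2HSV),(0,0,140),(179,90,255)); ys,xs=np.nonzero(m[228:257,290:328]); 
Q=np.array([onz(c,x+290,y+228,.08)[:2] for x,y in zip(xs,ys)]); v=cv2.fitLine(Q.astype(np.float32),2,0,.01,.01).ravel(); print("lever",v,np.degrees(np.arctan2(v[1],v[0])))
w=np.hstack([cv2.resize(im[0:230,180:380],(400,460)),cv2.resize(t[140:270,240:350],(389,460))]); cv2.imwrite("pics/f.png",w[:,:,::-1])
E
```

```text
time_s: 17.85
eef_pos: [0.6188, -0.0671, 0.4038]
orientation: [3.141, 0.001, -2.301]
wrist_force: [-0.6, -0.4, 0.0]
gripper_width: 0.0004
gripper_force: 0.0
time_s: 18.35
eef_pos: [0.6849, 0.0079, 0.4043]
orientation: [3.141, -0.001, -2.304]
wrist_force: [-0.1, -0.7, 0.6]
gripper_width: 0.0005
gripper_force: 0.0
(array([278.7, 193.8]), np.int32(313), array([270, 183,  19,  22], dtype=int32)) (array([279.9, 135. ]), np.int32(142), array([275, 129,  11,  14], dtype=int32))
(array([290.7, 228.3]), np.int32(320), array([285, 216,  15,  27], dtype=int32))
lever [ 0.9873219  -0.15873055  0.50498503 -0.05973066] -9.133221
```

View pics/f.png

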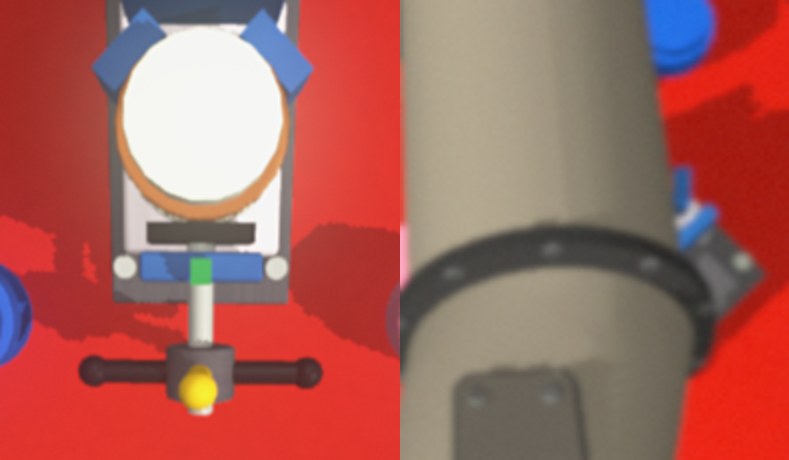

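The nut is still upright; the arm hides the lever from the top camera, so I move to the first viewpoint for the lever.

```bash

python3 -m creep '[{"dx":0.25,"dy":0.1,"dz":0,"wx":0,"wy":0,"wz":0},{"dx":0.5,"dy":0.2,"dz":0,"wx":0,"wy":0,"wz":0},{"dx":0.7,"dy":0.32,"dz":0,"wx":0,"wy":0,"wz":0},{"dx":0.7,"dy":0.32,"dz":0,"wx":0,"wy":0,"wz":0},{"dx":0.7,"dy":0.32,"dz":0,"wx":0,"wy":0,"wz":0}]'
python3 - <<'E'
from h import *
c=vision.get_calibration("wrist");im=vision.read_camera("wrist"); im0=np.load("w1.npy")
c0=dict(c)
for i in (im0,im):
    m=cv2.inRange(cv2.cvtColor(i,cv2.COLOR_RGB2HSV),(0,0,150),(179,80,255)); ys,xs=np.nonzero(m[70:110,243:345]); 
    Q=np.array([onz(c,x+243,y+70,.08)[:2] for x,y in zip(xs,ys)]); v=cv2.fitLine(Q.astype(np.float32),2,0,.01,.01).ravel(); print("lever",v,np.degrees(np.arctan2(v[1],v[0])))
    print(*[b for b in blobs(i,(0,0,150),(179,80,255),(170,60,380,260),80)])
print(get_state()["eef_pos"])
E
```

```text
time_s: 18.95
eef_pos: [0.5786, -0.0384, 0.4056]
orientation: [-3.14, 0.001, -2.306]
wrist_force: [-0.2, 0.2, -0.0]
gripper_width: 0.0006
gripper_force: 0.0
lever [ 0.7610838  -0.64865357  0.50123924 -0.10835326] -40.440163
(array([305.4,  92.4]), np.int32(2397), array([241,  78, 128,  29], dtype=int32)) (array([197.5,  98.5]), np.int32(90), array([193,  94,  10,  11], dtype=int32)) (array([245.2, 170.6]), np.int32(2205), array([190, 127,  91, 112], dtype=int32)) (array([218.6, 204.5]), np.int32(4198), array([182, 169,  74,  72], dtype=int32)) (array([354.4, 235.6]), np.int32(150), array([335, 227,  45,  33], dtype=int32)) (array([363. , 249.3]), np.int32(717), array([342, 237,  38,  23], dtype=int32)) (array([266.2, 247.5]), np.int32(222), array([256, 239,  21,  21], dtype=int32))
lever [ 0.74046373 -0.6720964   0.502941   -0.10632069] -42.22907
(array([306.2,  95.9]), np.int32(2310), array([241,  83, 128,  27], dtype=int32)) (array([198.4,  99.8]), np.int32(90), array([194,  95,  10,  11], dtype=int32)) (array([246.4, 171.7]), np.int32(2094), array([192, 127,  90, 112], dtype=int32)) (array([220. , 204.1]), np.int32(4163), array([184, 168,  73,  73], dtype=int32)) (array([354.4, 236.2]), np.int32(145), array([336, 227,  44,  33], dtype=int32)) (array([363.5, 249.3]), np.int32(699), array([343, 237,  37,  23], dtype=int32)) (array([266.5, 248.1]), np.int32(246), array([256, 239,  21,  21], dtype=int32)) (array([291.9, 245.3]), np.int32(90), array([283, 239,  22,  21], dtype=int32))
[ 0.57934722 -0.03784001  0.40536838]
```

The lever is at 137.8°, along the clamp's +y and slightly more closed than at the start. The jar is in place and the robot is clear.

```bash
python3 -c "
from rig import workorder
print(workorder.hand_in())"
```

```text
the job is handed in; nothing more can be done
None
```

The job is handed in at about 19 s: I swung the lever fully open, tightened the nut until the yellow arm stood upright (within about 1°) in line with the green mark, and swung the lever back to its closed stop; the last view showed the jar standing in the clamp, though I did not measure the pad's grip on it.

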